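Swap the label roll and the tape roll in the roll dispenser

ROBOT

A 6-joint arm with a two-finger parallel gripper is mounted at the origin on a cart in front of the work surface, level with it; the furniture and walls round the work are solid. World frame = base frame: x ahead of the robot, y to its left, z up, the work surface at z = 0. Lengths are in m, angles in rad, forces in N, time in s.
With the tool pointing down it reaches from about 0.3 to 0.75 m from the base axis. Payload 8.5 kg.
Tool frame: the origin (TCP) lies on the centre line of the jaws, within the pads' length; the fingertips stand 17 mm ahead of it and the grasp point (between the pads) lies 2 mm behind it (arm.tip_extent is the distance from the TCP to the fingertips, in m); z points along the fingers, y is the line along which they close (so a half turn about z gives the same grasp; the last joint's range is limited). The gripper opens to 85 mm and grips with 20 to 120 N. Pads are 22 mm wide; open, the fingers measure 114 mm over their backs; the gripper's body (76 mm by 85 mm) begins 54 mm behind the grasp point. The pads swing forward as they close: fully open they stand 13 mm farther back than shut.
Start: joints at [0.934, 0.381, 1.297, -0, 1.464, -0.215], TCP at [0.225, 0.502, 0.248] pointing down, gripper open.
Joint ranges: [-3.11, 3.11], [-0.89, 2.33], [0.22, 2.48], [-1.42, 4.56], [0.17, 2.85], [-2.88, 2.88]. Speed limits (rad/s): [2.39, 2.39, 3.14, 3.14, 3.14, 3.14].

INTERFACE

Orientations are given as a rotation vector (axis times angle).
In Python, from bench import monitor, get_image, calibration, arm gives the robot as it stands.
- The arm moves only by the tool servo_tool, never from a script. Its argument "moves" is a list of rows, each a list of 5 numbers: the shift along the tool's x, y, z in cm, then the turn about the tool's z in degrees, then the opening, from 0 (shut) to 1 (fully open). A call has 1 to 20 rows; each row is the pose to reach, as a shift and turn from the pose commanded when the call began, along the tool's axes at that moment; what a row does not reach only later rows make up. A row lasts 1/10 s, in which the tool goes at most 50 mm and 8.59 degrees, less where a joint would pass 70% of its speed; a pose out of reach is approached as far as the arm can. A call with a gripper value outside its range is refused whole. The fingers move at their own pace and stop on an object; "squeeze" is the grip in N (left out, the last holds). Time passes only in rows, so rows that repeat a pose let the fingers close. It gives the time, the measured TCP pose, the force, the opening and the grip force at its end, in the units of the state.
- monitor.state(): the state, without advancing time (a new reading comes with each control period).
- get_image(name): name is "scene" or "top" or "wrist"; returns (picture, depth): 420x560x3 uint8, blue, green, red; 420x560 float32, m along the optical axis (not along the pixel's ray), 0 where there is no reading.
- calibration(name): a dict with "fx", "fy", "cx", "cy" (pixels), "cam_to_world" (4x4, takes a point from camera to world coordinates); the wrist camera has in their place "tool_from_camera" (4x4, takes a point from camera to tool coordinates, whose origin is the TCP and whose axes are the flange's). Camera axes: x right, y up, looking along -z (the intrinsics and any distortion apply to the point x, -y, -z); pixel columns grow to the right and rows downward; lengths in m; the calibration is good to about 2 mm. A picture is of the moment at which its call begins: read the wrist's pose just before it. calibration takes no time and is no camera call.
- arm.sign_off(): hands the job in; it is judged then, once.
The state is a dict: "clock": time; "joint_pos": joint angles; "qd": joint speeds; "tau": joint torques, N m; "ee_pos": TCP position; "eef_rot": TCP orientation; "ft_force": force on the tool from outside, world axes, zero at the start; "wrist_torque": the same for the moment, N m; "finger_gap": opening from 0.0 (shut) to 1.0 (fully open); "grasp_force": force on a finger pad.
Only numpy, scipy, OpenCV 4.12 (cv2) and the standard library are available. Lean on these libraries where they do the work, as an engineer would, in place of code of your own. Each camera call takes 0.05 s, during which the arm holds its last target. There are 200 camera calls.

TASK

In the roll dispenser on the bench, the white label roll and the brown tape roll were loaded into each other's cradle. Swap them: the white label roll belongs in the blue cradle (with the peel plate), the brown tape roll in the yellow cradle (with the toothed cutter), each standing on its rim on the rollers between the side plates, square and at rest; the empty grey cradle may serve for parking, as a roll set on its rim on the bare bench rolls away. Set the rolls down gently, never drop them, and leave the loose tools and the cartridge beside the dispenser where they lie.

Things in the scene. Friction and masses are not known exactly. Their poses are not given: they have to be found in the camera images.
- label_roll_center (a point): centre of the white label roll, a cylinder 96 mm in diameter and 51 mm wide (0.3 kg) standing on its rim; the point's z axis is the roll's axis (level). The roll fills the ring from a core of about 25 mm diameter to the rim. Take it from above across its 51 mm width, by the two flat faces near the top of the rim; it starts seated in the yellow cradle
- tape_roll_center (a point): centre of the brown packing tape roll, a ring 104 mm in diameter and 49 mm wide (0.22 kg) with an open core of about 76 mm, so the wall is about 14 mm thick, standing on its rim; the point's z axis is the roll's axis (level). Take it from above across its 49 mm width, by the two flat faces of the wall at the top; it starts seated in the blue cradle
- label_cradle: BLUE roll cradle, for labels; a peel plate and guide rod in front of it (to x -106 mm, z 37 mm). Origin: centre of its underside, 20 mm above the bench; y: the lane's axis (level, along the axis of a seated roll), x: across, to the back. Seated on the rollers, the label roll's centre is at x 0, y 0, z 70 mm, the tape roll's at x 0, y 0, z 75 mm. Fixed.
- tape_cradle: YELLOW roll cradle, for tape; a toothed steel cutter in front of it (at x -93 mm, up to z 49 mm). Origin: centre of its underside, 20 mm above the bench; y: the lane's axis (level, along the axis of a seated roll), x: across, to the back. Seated on the rollers, the label roll's centre is at x 0, y 0, z 70 mm, the tape roll's at x 0, y 0, z 75 mm. Fixed.
- spare_cradle: GREY roll cradle, empty, nothing in front. Origin: centre of its underside, 20 mm above the bench; y: the lane's axis (level, along the axis of a seated roll), x: across, to the back. Seated on the rollers, the label roll's centre is at x 0, y 0, z 70 mm, the tape roll's at x 0, y 0, z 75 mm. Fixed.
- roll_frame: the dispenser's aluminium frame, 440 mm long, fixed; origin: centre of its underside. The 3 cradles stand on it in a row along their common y axis, 145 mm apart, in any order. In each, two free-turning axles at x -33 and 33, z 22 mm carry 20 mm rubber wheels; side plates 58 mm apart end at z 51 mm in lips flared outward up to z 62 mm (68 mm apart) (in the cradle's frame)
- side_cutters: side cutters with blue grips, 58 x 150 x 11 mm, lying loose left of the dispenser; origin at the centre of the underside; to be left alone
- screwdriver_1: orange screwdriver, 27 x 211 x 27 mm, lying loose right of the dispenser; origin at the centre of the underside; to be left alone
- filter_module_1: black filter cartridge, 49 x 231 x 36 mm, lying loose right of the dispenser; origin at the centre of the underside; to be left alone
Mind the look-alikes: they are no part of the job. Of the things that look like the part that bears tape_roll_center, the larger one is meant. What is shaped like the part that bears label_roll_center but green is not meant.

How it is judged:
By the outcome, as a careful person would: the job done as asked, in the order asked, and still so for the second after the job is handed in, with the robot touching nothing.
It also fails if it takes over 64 s, if anything falls off the work surface, if the arm or the gripper's body presses on something with over 40 N, if the wrist force passes 120 N, or if a joint passes its speed limit or range.

## Working session

There is one attempt and no reset: what is moved stays moved. The work goes in short steps, Python scripts to look and compute and a tool call to move; the robot and the scene stay as the last step left them, time stands still between calls to the robot, and variables do not carry over. Pictures are saved under pics/ and viewed, at most 10 in all, crops included, and the job is handed in when it is done.

Besides the shell and the picture viewer there is one more tool, called as a command line: name --pt "numbers of a row" for each row, then --argument value for the rest. servo_tool: Moves the arm, as the interface text tells. Its arguments: {"type":"object","properties":{"moves":{"type":"array"},"squeeze":{"type":"number"}},"required":["moves"]}

```bash
mkdir -p pics; ls
cat > h.py <<'E'
import numpy as np,cv2
from scipy.spatial.transform import Rotation as R
from bench import monitor,get_image,calibration,arm
def pts(name,d,c=None):
    k=c or calibration(name);v,u=np.mgrid[0:d.shape[0],0:d.shape[1]]
    P=np.stack([(u-k['cx'])/k['fx']*d,-(v-k['cy'])/k['fy']*d,-d],-1)
    T=np.array(k['cam_to_world']);W=P@T[:3,:3].T+T[:3,3];W[d==0]=np.nan;return W
E
python3 - <<'E'
from h import *
s=monitor.state();print(s)
print(calibration('top').keys())
for n in['top','scene']:
    p,d=get_image(n);cv2.imwrite(f'pics/{n}0.png',p);np.save(f'{n}0.npy',d);print(n,calibration(n))
E
```

```text
pics
{'clock': 0.0, 'joint_pos': array([ 9.33699101e-01,  3.81157799e-01,  1.29826357e+00, -1.95013679e-05,
        1.46356323e+00, -2.15317989e-01]), 'qd': array([ 4.60639786e-04, -1.11132473e-03, -8.28256714e-04, -7.07022801e-04,
        4.21027025e-05,  1.04150303e-04]), 'tau': array([ 2.12426812e-04, -4.48466849e+01, -2.31274045e+01, -2.10073672e-04,
        4.85901983e-03, -1.90308629e-05]), 'ee_pos': array([0.22501436, 0.50157245, 0.24773132]), 'eef_rot': array([-6.57509124e-01, -3.07144554e+00,  2.00308380e-03]), 'ft_force': array([ 0.22901622, -0.34318867,  0.09741586]), 'wrist_torque': array([-0.01662323,  0.04430178,  0.00884195]), 'grasp_force': 0.0, 'finger_gap': 1.0017048472962748}
dict_keys(['fx', 'fy', 'cx', 'cy', 'cam_to_world'])
top {'fx': 410.82275124610595, 'fy': 410.82275124610595, 'cx': 283.2622062633243, 'cy': 209.8497474589908, 'cam_to_world': array([[-0.01089003,  0.98431977, -0.17605683,  0.34091164],
       [-0.99993285, -0.01141777, -0.00198479, -0.02481792],
       [-0.00396384,  0.17602339,  0.984378  ,  1.32126916],
       [ 0.        ,  0.        ,  0.        ,  1.        ]])}
scene {'fx': 412.9503133031432, 'fy': 412.9503133031432, 'cx': 273.8610526276613, 'cy': 205.65408504009417, 'cam_to_world': array([[ 0.65681889,  0.46589693, -0.59289881, -0.14553061],
       [-0.75404543,  0.40801777, -0.5147203 , -0.62543753],
       [ 0.00210664,  0.78515066,  0.61930123,  0.81499132],
       [ 0.        ,  0.        ,  0.        ,  1.        ]])}
```

View pics/top0.png

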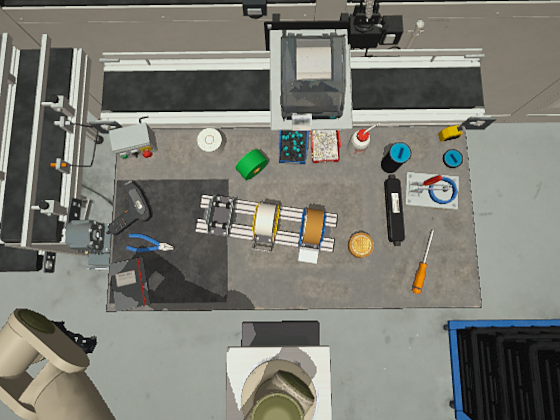

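View pics/scene0.png

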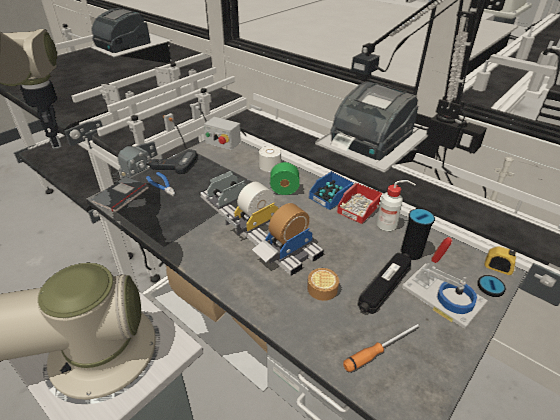

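The top view shows the grey cradle at about (217,213), the white roll in yellow at (266,222), and the brown tape roll in blue at (313,228). The look-alikes are a smaller brown roll at (360,244) that lies flat, a white roll at (209,140) off the dispenser, and a green roll at (252,163). The two rolls standing in cradles are the ones that fit. Next I'll measure them and check a crop.

```bash
cat > meas.py <<'E'
from h import *
from scipy.optimize import least_squares
def cyl(W,m,r,guess,yaw=None):
    P=W[m];P=P[np.isfinite(P).all(1)]
    return P
E
python3 - <<'E'
from h import *
from scipy.optimize import least_squares
p=cv2.imread('pics/top0.png');q=cv2.imread('pics/scene0.png')
cr=cv2.resize(p[185:270,185:385],None,fx=4,fy=4,interpolation=2);cv2.imwrite('pics/crop.png',cr)
Wt=pts('top',np.load('top0.npy'));Ws=pts('scene',np.load('scene0.npy'))
# seed from pixels
seeds={'label':(266,222,.048,.0255,.090),'tape':(313,228,.052,.0245,.095)}
C={}
for n,(u,v,r,h,zc) in seeds.items():
    c=Wt[v,u];print(n,'seed',c)
    A=[]
    for W in(Wt,Ws):
        m=(np.abs(W[...,0]-c[0])<.07)&(np.abs(W[...,1]-c[1])<.05)&(W[...,2]>.095);A.append(W[m]);print(m.sum(),W[m].min(0),W[m].max(0))
    C[n]=A
# yaw: joint fit, radial residual only for points on rim
def rim(A,ct,yaw,r,h):
    ax=np.array([-np.sin(yaw),np.cos(yaw),0]);d=A-ct;t=d@ax;rad=np.linalg.norm(d-np.outer(t,ax),axis=1);return t,rad
for n,(u,v,r,h,zc) in seeds.items():
  for i,A in enumerate(C[n]):
    if len(A)<30: continue
    A=A[A[:,2]>zc+.02]
    x0=[Wt[v,u][0],zc,-.1]
    y0=Wt[v,u][1]
    f=lambda q:rim(A,np.array([q[0],y0,q[1]]),q[2],r,h)[1]-r
    s=least_squares(f,x0,loss='soft_l1',f_scale=.002)
    t,rad=rim(A,np.array([s.x[0],y0,s.x[1]]),s.x[2],r,h)
    k=abs(rad-r)<.003;lo,hi=np.percentile(t[k],[1,99])
    mid=(lo+hi)/2
    print(n,'top' if i==0 else 'scene','x,z,yaw',s.x,'width',hi-lo,'centre',s.x[0]-np.sin(s.x[2])*mid,y0+np.cos(s.x[2])*mid,k.mean(),len(A))
E
```

```text
label seed [0.51732722 0.02824732 0.13710775]
546 [0.48346174 0.00206044 0.095068  ] [0.58000369 0.06265394 0.14321806]
633 [0.48132682 0.00171399 0.09513076] [0.57621951 0.06749773 0.14106994]
tape seed [ 0.49713268 -0.10767186  0.1447701 ]
577 [ 0.45756719 -0.14134851  0.09559614] [ 0.56241451 -0.07967057  0.15211991]
862 [ 0.45524366 -0.14082011  0.09507306] [ 0.55443587 -0.07682577  0.15003449]
label top x,z,yaw [ 0.53370175  0.08958367 -0.15764395] width 0.048977868989277674 centre 0.5343040395697168 0.03203619489918193 0.8273092369477911 498
label scene x,z,yaw [ 0.53128398  0.08845649 -0.16265833] width 0.05194255772485536 centre 0.5322615355375778 0.034204107002107104 0.7121212121212122 462
tape top x,z,yaw [ 0.51156211  0.09415799 -0.1384801 ] width 0.04727163877200856 centre 0.5110715404498115 -0.11119174386533891 0.872865275142315 527
tape scene x,z,yaw [ 0.50956643  0.09324427 -0.15542054] width 0.0489593933077487 centre 0.5093235210772401 -0.10922218755540994 0.7338709677419355 620
```

View pics/crop.png

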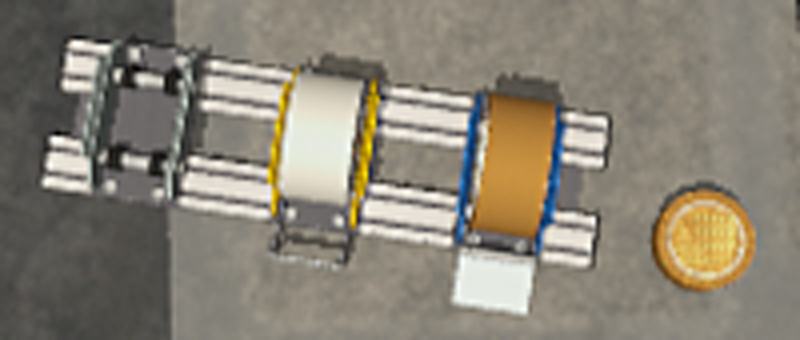

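The crop confirms it: white roll in the yellow cradle with the toothed cutter, brown roll in blue with the peel plate, grey empty. Roll spacing comes out at 145.2 mm and yaw at -0.16, both matching the spec. I'll hover over the label roll next.

```bash
cat >> h.py <<'E'
YAW=-0.160
AX=np.array([-np.sin(YAW),np.cos(YAW),0])
LAB=np.array([.5333,.0331]);TAPE=np.array([.5102,-.1102]);SP=LAB+.145*AX[:2]
def delta(x,y,z):
    s=monitor.state();Q=R.from_rotvec(s['eef_rot']).as_matrix()
    d=Q.T@(np.array([x,y,z])-s['ee_pos'])*100
    yt=Q[:,1];a=np.degrees(np.arctan2(yt[1],yt[0])-np.arctan2(AX[1],AX[0]));a=(a+90)%180-90
    print('shift cm',d.round(2),'turn',a.round(2),'t',s['clock'],'pos',s['ee_pos'].round(4),'tilt',Q[:,2].round(3))
E
python3 -c "
from h import *
delta(*LAB,.25)"
```

```text
shift cm [-47.3  -30.12  -0.2 ] turn -15.0 t 0.1 pos [0.225  0.5016 0.2478] tilt [-0.001 -0.001 -1.   ]
```

servo_tool --pt "-3 -2 0 -2 1" --pt "-7 -4.5 0 -4 1" --pt "-11 -7 0 -6 1" --pt "-15 -9.5 0 -8 1" --pt "-19 -12 0 -10 1" --pt "-23 -14.6 0 -12 1" --pt "-27 -17.2 0 -14 1" --pt "-31 -19.7 0 -15 1" --pt "-35 -22.3 0 -15 1" --pt "-39 -24.8 0 -15 1" --pt "-43 -27.4 0 -15 1" --pt "-46 -29.3 0 -15 1" --pt "-47.3 -30.1 0 -15 1" --pt "-47.3 -30.1 0 -15 1" --pt "-47.3 -30.1 0 -15 1" --pt "-47.3 -30.1 0 -15 1" --squeeze 40

```text
clock: 1.7
ee_pos: [0.5327, 0.0349, 0.2484]
eef_rot: [-0.248, -3.131, -0.0]
ft_force: [-0.4, 1.0, 0.4]
finger_gap: 1.0
grasp_force: 0.0
```

Run:
```python
from h import *
s=monitor.state();p,d=get_image('wrist');cv2.imwrite('pics/w1.png',p);np.save('w1.npy',d)
c=calibration('wrist');print(c,s['finger_gap'],s['ft_force'])
delta(*LAB,.12)
```

```text
{'fx': 328.5349114837103, 'fy': 328.5349114837103, 'cx': 280.2475101859064, 'cy': 211.1094733653725, 'tool_from_camera': array([[-9.97591265e-04,  9.49265309e-01,  3.14474767e-01,
         8.05855881e-02],
       [ 9.99998957e-01,  1.27545515e-03, -6.77813048e-04,
         1.58992362e-04],
       [-1.04452287e-03,  3.14473762e-01, -9.49265591e-01,
        -1.26562085e-01],
       [ 0.00000000e+00,  0.00000000e+00,  0.00000000e+00,
         1.00000000e+00]])} 0.9995622840438539 [-0.3806356   0.96622876  0.39302874]
shift cm [-0.08 -0.17 12.85] turn 0.11 t 1.75 pos [0.5328 0.0349 0.2485] tilt [ 0.  0. -1.]
```

View pics/w1.png

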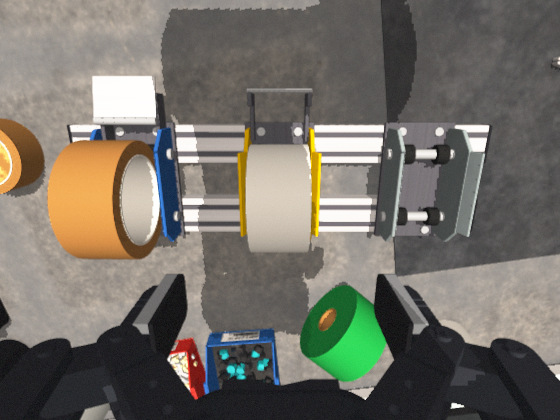

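The wrist view shows the label roll at (279,195) between yellow lips at (243,190) and (316,190), the tape at (105,200), and the grey cradle at (430,185). I'll measure all three in this camera for the fine alignment.

```bash
cat >> h.py <<'E'
def wpts(d,s):
    c=calibration('wrist');T=np.eye(4);T[:3,:3]=R.from_rotvec(s['eef_rot']).as_matrix();T[:3,3]=s['ee_pos']
    return pts('wrist',d,dict(c,cam_to_world=T@np.array(c['tool_from_camera'])))
def frame(W):  # coordinates along row axis (Y) and across (X), relative to LAB
    D=W-np.r_[LAB,0];X=np.array([AX[1],-AX[0],0]);return np.stack([D@X,D@AX,W[...,2]],-1)
E
python3 - <<'E'
from h import *
s=monitor.state();p=cv2.imread('pics/w1.png');F=frame(wpts(np.load('w1.npy'),s))
F=F*1000
h=cv2.cvtColor(p,40);z=F[...,2]
def rep(n,m):
    A=F[m&np.isfinite(z)];print(n,len(A),'X',np.percentile(A[:,0],[1,50,99]).round(1),'Y',np.percentile(A[:,1],[1,99]).round(1),'mid',np.percentile(A[:,1],[1,99]).mean().round(1),'z',np.percentile(A[:,2],[1,99]).round(1))
v,u=np.mgrid[0:420,0:560]
rep('label top',(abs(F[...,0])<20)&(abs(F[...,1])<40)&(z>125))
rep('tape top',(abs(F[...,0])<20)&(abs(F[...,1]+145)<40)&(z>135))
for n,m,c in(('yel',(abs(h[...,0]-25)<6)&(h[...,1]>150)&(u>220)&(u<340),0),('blue',(abs(h[...,0]-112)<8)&(h[...,1]>140)&(u<200)&(v<260),-145),('grey',(u>370)&(v<260)&(abs(F[...,1]-145)<50),145)):
    m=m&(z>70)&(z<90)
    for t in(-1,1):
        k=m&((F[...,1]-c)*t>20)
        if k.sum()>5: rep(n+str(t),k&(z>np.nanpercentile(z[k],70)))
# cylinder centres (mid X) from circle fit in X-z plane
for n,c,r in(('label',0,48),('tape',-145,52)):
    m=(abs(F[...,1]-c)<15)&(z>100);A=F[m];
    M=np.c_[2*A[:,0],2*A[:,2],np.ones(len(A))];q=np.linalg.lstsq(M,A[:,0]**2+A[:,2]**2,rcond=None)[0];print(n,'X,z',q[:2],'r',np.sqrt(q[2]+q[0]**2+q[1]**2))
E
```

```text
label top 17156 X [-19. -13.  17.] Y [-38.8  39. ] mid 0.1 z [134.  322.9]
tape top 3629 X [-19.7  -1.9  19.5] Y [-167.8 -120.1] mid -144.0 z [136.3 148. ]
yel1 57 X [-36.8 -11.   34.1] Y [35.8 37.7] mid 36.7 z [84.2 85.6]
grey-1 123 X [-37.9   6.   39.9] Y [108.4 111.3] mid 109.8 z [83.8 85.8]
grey1 428 X [-38.2  -1.8  39.9] Y [178.6 183.5] mid 181.1 z [81.4 85.5]
label X,z [-25.51584949 219.0200184 ] r 94.46101632269766
tape X,z [ 0.95969949 95.16048288] r 51.7573450098315
```

Run:
```python
from h import *
s=monitor.state();p=cv2.imread('pics/w1.png');F=frame(wpts(np.load('w1.npy'),s))*1000
z=F[...,2];h=cv2.cvtColor(p,40);v,u=np.mgrid[0:420,0:560]
m=(abs(F[...,1])<32)&(z>110)&(z<146)&(v<265);A=F[m&(abs(F[...,1])<20)]
B=F[m&(z>130)];print('label Y',np.percentile(B[:,1],[1,99]),len(B))
M=np.c_[2*A[:,0],2*A[:,2],np.ones(len(A))];q=np.linalg.lstsq(M,A[:,0]**2+A[:,2]**2,rcond=None)[0];print('X,z',q[:2],'r',np.sqrt(q[2]+q[0]**2+q[1]**2))
for c in(0,145,-145):
  m=(z>77)&(z<87)&(v<265)&(abs(abs(F[...,1]-c)-33)<8)&(abs(F[...,0])<40)
  for t in(-1,1):
    k=m&((F[...,1]-c)*t>0);
    if k.sum()<10: print(c,t,k.sum());continue
    y=F[k][:,1];x=F[k][:,0];f=np.polyfit(x,y,1);print(c,t,k.sum(),np.percentile(y,[2,50,98]).round(1),'X',np.percentile(x,[1,99]).round(1),'at0',f[1].round(1),'slope',f[0].round(4))
```

```text
label Y [-23.88929703  25.26301071] 4180
X,z [ 1.04669799 90.58082403] r 47.659439257135624
0 -1 543 [-36.  -33.2 -30.7] X [-38.4  39. ] at0 -33.3 slope -0.004
0 1 560 [32.8 35.4 38.3] X [-38.2  39.2] at0 35.5 slope 0.0004
145 -1 328 [108.6 110.1 113.8] X [-38.3  39.1] at0 110.3 slope -0.0021
145 1 830 [177.1 179.8 183. ] X [-38.2  39.1] at0 179.8 slope -0.0014
-145 -1 0
-145 1 369 [-119.8 -108.  -106.4] X [-39.   39.4] at0 -109.4 slope 0.0151
```

servo_tool --pt "-0.15 -0.1 2 0 1" --pt "-0.15 -0.1 5 0 1" --pt "-0.15 -0.1 8 0 1" --pt "-0.15 -0.1 10.5 0 1" --pt "-0.15 -0.1 12 0 1" --pt "-0.15 -0.1 12.8 0 1" --pt "-0.15 -0.1 13.0 0 1" --pt "-0.15 -0.1 13.0 0 1" --pt "-0.15 -0.1 13.0 0 1"

```text
clock: 2.65
ee_pos: [0.5352, 0.0324, 0.1192]
eef_rot: [0.251, 3.13, -0.0]
ft_force: [-0.1, -0.2, 0.6]
finger_gap: 0.998
grasp_force: 0.0
```

```bash
sed -i 's/^LAB=.*/LAB=np.array([.5341,.0338]);TAPE=LAB-.145*AX[:2];SP=LAB+.145*AX[:2]/' h.py; python3 -c "
from h import *
delta(*LAB,.118);print(monitor.state()['ft_force'],TAPE,SP)"
```

```text
shift cm [0.13 0.12 0.12] turn 0.01 t 2.65 pos [0.5352 0.0324 0.1192] tilt [ 0.002 -0.    -1.   ]
[-0.12523    -0.21861415  0.57869806] [ 0.51099886 -0.10934796] [0.55720114 0.17694796]
```

servo_tool --pt "0.1 0.1 0.1 0 0.9" --pt "0.1 0.1 0.1 0 0.8" --pt "0.1 0.1 0.1 0 0.7" --pt "0.1 0.1 0.1 0 0.6" --pt "0.1 0.1 0.1 0 0.5" --pt "0.1 0.1 0.1 0 0.5" --pt "0.1 0.1 0.1 0 0.4" --pt "0.1 0.1 0.1 0 0.4" --pt "0.1 0.1 0.1 0 0.4" --squeeze 40

```text
clock: 3.55
ee_pos: [0.534, 0.0334, 0.1175]
eef_rot: [0.251, 3.131, -0.0]
ft_force: [-1.9, -0.1, 4.8]
finger_gap: 0.577
grasp_force: 42.7
```

servo_tool --pt "0 0 -0.5 0 0.4" --pt "0 0 -1.5 0 0.4" --pt "0 0 -3 0 0.4" --pt "0 0 -5 0 0.4" --pt "0 0 -7 0 0.4" --pt "0 0 -8 0 0.4" --pt "0 1 -8 0 0.4" --pt "0 3 -8 0 0.4" --pt "0 5 -8 0 0.4" --pt "0 7.5 -8 0 0.4" --pt "0 10 -8 0 0.4" --pt "0 12 -8 0 0.4" --pt "0 13.5 -8 0 0.4" --pt "0 14.2 -8 0 0.4" --pt "0 14.5 -8 0 0.4" --pt "0 14.5 -8 0 0.4" --pt "0 14.5 -8 0 0.4" --pt "0 14.5 -8 0 0.4"

```text
clock: 5.35
ee_pos: [0.5571, 0.1759, 0.1974]
eef_rot: [0.252, 3.131, -0.0]
ft_force: [0.6, -0.5, -3.9]
finger_gap: 0.574
grasp_force: 42.3
```

Run:
```python
from h import *
s=monitor.state();delta(*SP,.118);print(s['ft_force'],s['grasp_force'],s['finger_gap'])
p,d=get_image('wrist');cv2.imwrite('pics/w2.png',p);np.save('w2.npy',d)
F=frame(wpts(d,s))*1000;z=F[...,2];v,u=np.mgrid[0:420,0:560]
m=(abs(F[...,1]-145)<28)&(z>195)&(z<222)&(v<265);A=F[m];print('roll',len(A),np.percentile(A,[1,50,99],axis=0).round(1))
```

```text
shift cm [0.01 0.1  7.94] turn -0.05 t 5.35 pos [0.5571 0.1759 0.1974] tilt [-0. -0. -1.]
[ 0.64306203 -0.45012859 -3.92944227] 42.34464079228928 0.5743383634879141
roll 7567 [[-40.6 119.9 195.3]
 [-31.5 144.5 205.7]
 [-22.4 168.6 212.5]]
```

View pics/w2.png

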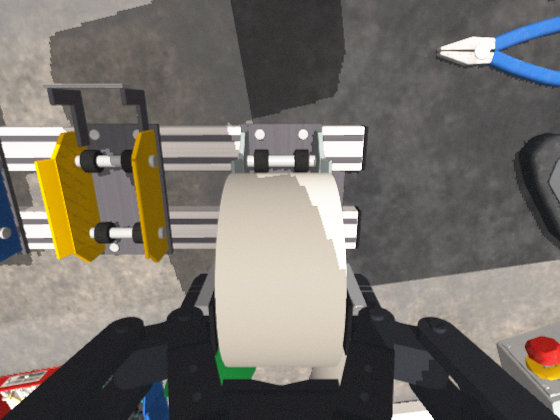

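The roll hangs square, centred (col 280) over the grey wheels (col 281). Next I'll lower it.

servo_tool --pt "0 0.1 1 0 0.4" --pt "0 0.1 2.5 0 0.4" --pt "0 0.1 4 0 0.4" --pt "0 0.1 5.5 0 0.4" --pt "0 0.1 6.5 0 0.4" --pt "0 0.1 7.2 0 0.4" --pt "0 0.1 7.5 0 0.4" --pt "0 0.1 7.7 0 0.4" --pt "0 0.1 7.8 0 0.4" --pt "0 0.1 7.9 0 0.4" --pt "0 0.1 7.9 0 0.4" --pt "0 0.1 7.9 0 0.4"

```text
clock: 6.6
ee_pos: [0.5573, 0.1776, 0.1185]
eef_rot: [0.251, 3.131, 0.0]
ft_force: [0.7, -0.6, -4.1]
finger_gap: 0.582
grasp_force: 42.3
```

servo_tool --pt "0 -0.05 0.05 0 0.4" --pt "0 -0.05 0.1 0 0.4" --pt "0 -0.05 0.1 0 0.4" --pt "0 -0.05 0.15 0 0.4" --pt "0 -0.05 0.15 0 0.4"

```text
clock: 7.1
ee_pos: [0.5572, 0.1771, 0.1175]
eef_rot: [0.251, 3.131, 0.0]
ft_force: [-2.4, -0.8, 5.6]
finger_gap: 0.577
grasp_force: 43.5
```

servo_tool --pt "0 0 0 0 0.58" --pt "0 0 0 0 0.62" --pt "0 0 0 0 0.68" --pt "0 0 0 0 0.76" --pt "0 0 0 0 0.85" --pt "0 0 0 0 1" --pt "0 0 0 0 1" --pt "0 0 -1 0 1" --pt "0 0 -3 0 1" --pt "0 0 -6 0 1" --pt "0 0 -9 0 1" --pt "0 0 -12 0 1" --pt "0 0 -13 0 1" --pt "0 0 -13 0 1" --pt "0 0 -13 0 1"

```text
clock: 8.6
ee_pos: [0.5567, 0.177, 0.2456]
eef_rot: [-0.251, -3.13, 0.001]
ft_force: [-0.6, 0.1, -0.1]
finger_gap: 1.0
grasp_force: 0.0
```

```bash
cat >> h.py <<'E'
def roll(F,c,zlo,zhi,n):
    z=F[...,2];v=np.mgrid[0:420,0:560][0]
    m=(abs(F[...,1]-c)<40)&(abs(F[...,0])<60)&(z>zlo)&(z<zhi+6)&(v<265);A=F[m]
    B=A[A[:,2]>zhi-8];A=A[abs(A[:,1]-np.median(B[:,1]))<15]
    M=np.c_[2*A[:,0],2*A[:,2],np.ones(len(A))];q=np.linalg.lstsq(M,A[:,0]**2+A[:,2]**2,rcond=None)[0]
    lo=np.percentile(B[:,1],[1,99]);print(n,len(A),'X,z',q[:2].round(1),'r',np.sqrt(q[2]+q[0]**2+q[1]**2).round(1),'Y',lo.round(1),'mid',lo.mean().round(1),'top',np.percentile(B[:,2],99).round(1))
E
python3 - <<'E'
from h import *
s=monitor.state();p,d=get_image('wrist');cv2.imwrite('pics/w3.png',p)
F=frame(wpts(d,s))*1000;roll(F,145,105,138,'label@grey')
delta(*TAPE,.248);print(s['ft_force'])
E
```

```text
label@grey 4019 X,z [ 0.1 90.5] r 47.6 Y [121.1 169.8] mid 145.5 top 139.1
shift cm [ -0.06 -29.    -0.26] turn -0.0 t 8.65 pos [0.5566 0.177  0.2452] tilt [-0.003 -0.    -1.   ]
[-0.59078554  0.1145795  -0.14256076]
```

Label is seated in grey: z 90.5 against 90 expected, and centred. Now over to the tape roll.

servo_tool --pt "0 -1.5 -0.2 0 1" --pt "0 -4 -0.2 0 1" --pt "0 -7 -0.2 0 1" --pt "0 -10.5 -0.2 0 1" --pt "0 -14 -0.2 0 1" --pt "0 -17.5 -0.2 0 1" --pt "0 -21 -0.2 0 1" --pt "0 -24 -0.2 0 1" --pt "0 -26.5 -0.2 0 1" --pt "0 -28.2 -0.2 0 1" --pt "0 -29 -0.2 0 1" --pt "0 -29 -0.2 0 1" --pt "0 -29 -0.2 0 1" --pt "0 -29 -0.2 0 1"

```text
clock: 10.05
ee_pos: [0.5109, -0.1085, 0.2487]
eef_rot: [-0.249, -3.131, -0.0]
ft_force: [0.0, 0.4, -0.0]
finger_gap: 0.999
grasp_force: 0.0
```

Run:
```python
from h import *
s=monitor.state();p,d=get_image('wrist');cv2.imwrite('pics/w4.png',p);np.save('w4.npy',d)
F=frame(wpts(d,s))*1000;roll(F,-145,110,147,'tape@blue')
delta(*TAPE,.134);z=F[...,2];v=np.mgrid[0:420,0:560][0]
for c in(-145,0):
  m=(z>77)&(z<87)&(v<265)&(abs(abs(F[...,1]-c)-33)<8)&(abs(F[...,0])<40)
  for t in(-1,1):
    k=m&((F[...,1]-c)*t>0);print(c,t,k.sum(),np.percentile(F[k],[2,50,98],axis=0).round(1).tolist() if k.sum()>9 else '')
```

```text
tape@blue 4536 X,z [ 0.2 95.4] r 51.6 Y [-168.8 -122.1] mid -145.5 top 148.0
shift cm [-1.000e-02 -9.000e-02  1.148e+01] turn 0.07 t 10.1 pos [ 0.511  -0.1085  0.2488] tilt [-0.  0. -1.]
-145 -1 540 [[-38.3, -181.8, 77.3], [-3.9, -179.0, 82.4], [37.7, -176.4, 84.7]]
-145 1 558 [[-38.2, -113.0, 77.2], [-2.2, -110.4, 82.4], [37.8, -107.5, 84.9]]
0 -1 334 [[-38.6, -37.2, 77.9], [-2.9, -35.7, 83.4], [37.7, -31.8, 84.9]]
0 1 836 [[-38.3, 31.4, 77.2], [-2.2, 34.0, 81.4], [37.9, 37.2, 84.8]]
```

servo_tool --pt "0 -0.05 2 0 1" --pt "0 -0.05 5 0 1" --pt "0 -0.05 8 0 1" --pt "0 -0.05 10 0 1" --pt "0 -0.05 11 0 1" --pt "0 -0.05 11.4 0 1" --pt "0 -0.05 11.4 0 1" --pt "0 -0.05 11.4 0 0.9" --pt "0 -0.05 11.4 0 0.8" --pt "0 -0.05 11.4 0 0.7" --pt "0 -0.05 11.4 0 0.6" --pt "0 -0.05 11.4 0 0.5" --pt "0 -0.05 11.4 0 0.4" --pt "0 -0.05 11.4 0 0.4" --pt "0 -0.05 11.4 0 0.4" --pt "0 -0.05 11.4 0 0.4" --squeeze 40

```text
clock: 11.7
ee_pos: [0.5111, -0.1097, 0.1352]
eef_rot: [0.251, 3.131, -0.0]
ft_force: [0.2, 1.9, 5.3]
finger_gap: 0.546
grasp_force: 40.8
```

servo_tool --pt "0 0 -0.5 0 0.4" --pt "0 0 -1.5 0 0.4" --pt "0 0 -3 0 0.4" --pt "0 0 -5 0 0.4" --pt "0 0 -7 0 0.4" --pt "0 0 -8 0 0.4" --pt "0 1 -8 0 0.4" --pt "0 3 -8 0 0.4" --pt "0 5 -8 0 0.4" --pt "0 7.5 -8 0 0.4" --pt "0 10 -8 0 0.4" --pt "0 12 -8 0 0.4" --pt "0 13.5 -8 0 0.4" --pt "0 14.2 -8 0 0.4" --pt "0 14.5 -8 0 0.4" --pt "0 14.5 -8 0 0.4" --pt "0 14.5 -8 0 0.4" --pt "0 14.5 -8 0 0.4"

```text
clock: 13.5
ee_pos: [0.5339, 0.0328, 0.2148]
eef_rot: [-0.252, -3.131, 0.0]
ft_force: [-0.5, 0.4, -1.9]
finger_gap: 0.547
grasp_force: 41.5
```

Run:
```python
from h import *
s=monitor.state();delta(*LAB,.135);print(s['ft_force'],s['grasp_force'],s['finger_gap'])
p,d=get_image('wrist');cv2.imwrite('pics/w5.png',p)
F=frame(wpts(d,s))*1000;z=F[...,2];v=np.mgrid[0:420,0:560][0]
for zz in(170,190,205,215):
  A=F[(abs(F[...,1])<32)&(abs(z-zz)<5)&(v<300)];print(zz,len(A),np.percentile(A,[1,50,99],axis=0).round(1).tolist() if len(A) else '')
```

```text
shift cm [0.   0.1  7.98] turn -0.05 t 13.5 pos [0.5339 0.0328 0.2148] tilt [-0. -0. -1.]
[-0.53098301  0.41715708 -1.87406411] 41.493476309697144 0.5465931922758238
170 144 [[-51.8, -23.5, 169.6], [-51.6, -1.3, 171.2], [-51.3, 22.9, 175.0]]
190 1137 [[-50.8, -23.6, 185.1], [-49.1, -0.8, 190.8], [-46.9, 22.8, 194.9]]
205 2573 [[-45.3, -28.0, 200.1], [-41.2, -0.4, 205.8], [-10.4, 27.6, 209.9]]
215 4674 [[-38.1, -28.9, 210.1], [-30.8, -0.8, 215.8], [-10.1, 28.5, 219.9]]
```

View pics/w5.png

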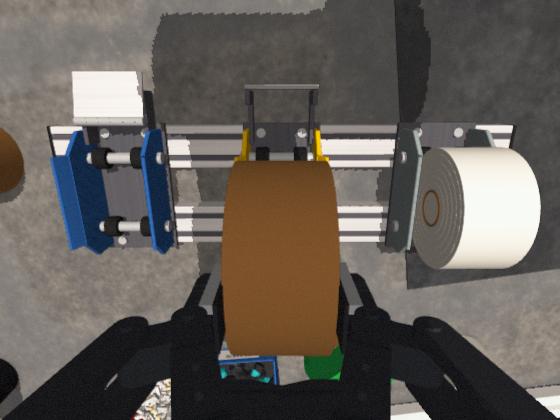

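The tape hangs square (col 281) above the yellow cradle (lips 243/319), and the label sits in grey at (475,208). Lowering.

servo_tool --pt "0 0.05 1 0 0.4" --pt "0 0.05 2.5 0 0.4" --pt "0 0.05 4 0 0.4" --pt "0 0.05 5.5 0 0.4" --pt "0 0.05 6.5 0 0.4" --pt "0 0.05 7.2 0 0.4" --pt "0 0.05 7.5 0 0.4" --pt "0 0.05 7.7 0 0.4" --pt "0 0.05 7.8 0 0.4" --pt "0 0.05 7.85 0 0.4" --pt "0 0.05 7.9 0 0.4" --pt "0 0.05 7.95 0 0.4" --pt "0 0.05 7.95 0 0.4" --pt "0 0.05 7.95 0 0.4"

```text
clock: 14.95
ee_pos: [0.5341, 0.0339, 0.1355]
eef_rot: [0.251, 3.131, -0.0]
ft_force: [0.7, 0.2, -1.4]
finger_gap: 0.545
grasp_force: 41.6
```

servo_tool --pt "0 0 0.05 0 0.4" --pt "0 0 0.05 0 0.4" --pt "0 0 0.1 0 0.4" --pt "0 0 0.1 0 0.4"

```text
clock: 15.35
ee_pos: [0.5344, 0.0339, 0.1352]
eef_rot: [0.251, 3.13, -0.0]
ft_force: [-1.1, 1.2, 6.9]
finger_gap: 0.545
grasp_force: 42.4
```

Contact confirmed. Release and rise, high enough to view the placing.

servo_tool --pt "0 0 0 0 0.56" --pt "0 0 0 0 0.6" --pt "0 0 0 0 0.66" --pt "0 0 0 0 0.75" --pt "0 0 0 0 0.85" --pt "0 0 0 0 1" --pt "0 0 0 0 1" --pt "0 0 -1 0 1" --pt "0 0 -3 0 1" --pt "0 0 -6 0 1" --pt "0 0 -9 0 1" --pt "0 0 -11 0 1" --pt "0 0 -11.3 0 1" --pt "0 0 -11.3 0 1" --pt "0 0 -11.3 0 1"

```text
clock: 16.85
ee_pos: [0.5336, 0.034, 0.2462]
eef_rot: [-0.251, -3.129, -0.0]
ft_force: [-0.2, -0.0, 0.2]
finger_gap: 1.003
grasp_force: 0.0
```

Run:
```python
from h import *
s=monitor.state();p,d=get_image('wrist');cv2.imwrite('pics/w6.png',p)
F=frame(wpts(d,s))*1000;roll(F,0,110,147,'tape@yellow');roll(F,145,105,138,'label@grey')
delta(*SP,.248)
```

```text
tape@yellow 4588 X,z [ 0.2 95.3] r 51.7 Y [-23.3  23.6] mid 0.1 top 148.0
label@grey 4024 X,z [ 0.3 90.6] r 47.7 Y [120.2 169.5] mid 144.8 top 139.3
shift cm [-0.05 14.49 -0.19] turn -0.0 t 16.9 pos [0.5336 0.034  0.2461] tilt [-0.002  0.    -1.   ]
```

servo_tool --pt "0 1.5 0 0 1" --pt "0 4 0 0 1" --pt "0 7 0 0 1" --pt "0 10 0 0 1" --pt "0 12.5 0 0 1" --pt "0 14 0 0 1" --pt "0 14.5 0 0 1" --pt "0 14.5 0 0 1" --pt "0 14.5 2 0 1" --pt "0 14.5 5 0 1" --pt "0 14.5 8 0 1" --pt "0 14.5 10.5 0 1" --pt "0 14.5 12 0 1" --pt "0 14.5 12.7 0 1" --pt "0 14.5 12.9 0 1" --pt "0 14.5 12.9 0 1" --pt "0 14.5 12.9 0 1"

```text
clock: 18.6
ee_pos: [0.5576, 0.177, 0.1193]
eef_rot: [0.251, 3.13, 0.0]
ft_force: [-0.9, -1.3, 0.5]
finger_gap: 1.002
grasp_force: 0.0
```

```bash
python3 -c "
from h import *
delta(*SP,.1175)"
```

```text
shift cm [ 0.03 -0.01  0.18] turn -0.01 t 18.6 pos [0.5576 0.177  0.1193] tilt [ 0.002  0.    -1.   ]
```

servo_tool --pt "0 0 0.1 0 0.9" --pt "0 0 0.1 0 0.8" --pt "0 0 0.1 0 0.7" --pt "0 0 0.1 0 0.6" --pt "0 0 0.1 0 0.5" --pt "0 0 0.1 0 0.4" --pt "0 0 0.1 0 0.4" --pt "0 0 0.1 0 0.4" --pt "0 0 0.1 0 0.4" --squeeze 40

```text
clock: 19.5
ee_pos: [0.5572, 0.1771, 0.1175]
eef_rot: [0.251, 3.131, 0.0]
ft_force: [-2.1, -0.5, 4.0]
finger_gap: 0.58
grasp_force: 42.6
```

servo_tool --pt "0 0 -0.5 0 0.4" --pt "0 0 -1.5 0 0.4" --pt "0 0 -3.5 0 0.4" --pt "0 0 -6 0 0.4" --pt "0 0 -9 0 0.4" --pt "0 0 -12 0 0.4" --pt "0 0 -14 0 0.4" --pt "0 0 -15 0 0.4" --pt "0 0 -15 0 0.4" --pt "0 -1.5 -15 0 0.4" --pt "0 -4 -15 0 0.4" --pt "0 -7.5 -15 0 0.4" --pt "0 -11 -15 0 0.4" --pt "0 -14.5 -15 0 0.4" --pt "0 -18 -15 0 0.4" --pt "0 -21.5 -15 0 0.4" --pt "0 -24.5 -15 0 0.4" --pt "0 -27 -15 0 0.4" --pt "0 -28.5 -15 0 0.4" --pt "0 -29 -15 0 0.4"

```text
clock: 21.5
ee_pos: [0.5103, -0.1105, 0.2664]
eef_rot: [-0.254, -3.13, -0.001]
ft_force: [0.8, -0.5, -3.5]
finger_gap: 0.581
grasp_force: 42.6
```

servo_tool --pt "0 0 0 0 0.4" --pt "0 0 0 0 0.4" --pt "0 0 1.5 0 0.4" --pt "0 0 3.5 0 0.4" --pt "0 0 5.5 0 0.4" --pt "0 0 6.5 0 0.4" --pt "0 0 7 0 0.4" --pt "0 0 7 0 0.4" --pt "0 0 7 0 0.4"

```text
clock: 22.4
ee_pos: [0.5114, -0.1092, 0.1981]
eef_rot: [0.251, 3.13, -0.001]
ft_force: [0.1, -0.3, -3.2]
finger_gap: 0.578
grasp_force: 42.6
```

Run:
```python
from h import *
s=monitor.state();delta(*TAPE,.1175);print(s['ft_force'],s['grasp_force'],s['finger_gap'])
p,d=get_image('wrist');cv2.imwrite('pics/w7.png',p)
F=frame(wpts(d,s))*1000;z=F[...,2];v=np.mgrid[0:420,0:560][0]
A=F[(abs(F[...,1]+145)<28)&(z>195)&(z<222)&(v<265)];print(np.percentile(A,[1,50,99],axis=0).round(1))
```

```text
shift cm [ 0.04 -0.02  8.06] turn 0.02 t 22.4 pos [ 0.5114 -0.1092  0.1981] tilt [ 0.001 -0.001 -1.   ]
[ 0.05926244 -0.2579179  -3.18069039] 42.56310055978247 0.5779751002543648
[[ -40.9 -168.9  195.3]
 [ -31.5 -144.3  206.3]
 [ -22.1 -120.2  213.2]]
```

View pics/w7.png

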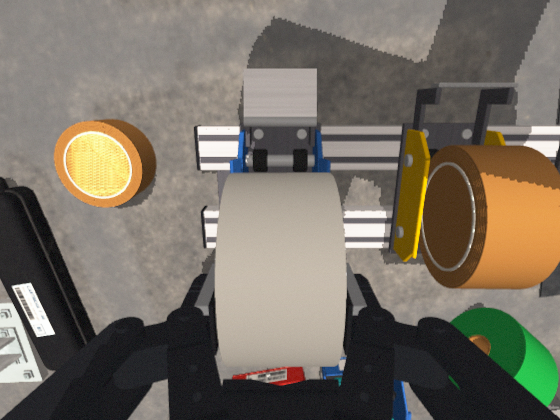

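The label is square and centred (col 280) over the blue wheels (col 281), with the tape seated in yellow at (490,215). Lowering.

servo_tool --pt "0 0 1 0 0.4" --pt "0 0 2.5 0 0.4" --pt "0 0 4 0 0.4" --pt "0 0 5.5 0 0.4" --pt "0 0 6.5 0 0.4" --pt "0 0 7.2 0 0.4" --pt "0 0 7.5 0 0.4" --pt "0 0 7.7 0 0.4" --pt "0 0 7.8 0 0.4" --pt "0 0 7.9 0 0.4" --pt "0 0 7.95 0 0.4" --pt "0 0 8.0 0 0.4" --pt "0 0 8.0 0 0.4" --pt "0 0 8.0 0 0.4"

```text
clock: 23.85
ee_pos: [0.5111, -0.1093, 0.1177]
eef_rot: [0.251, 3.131, -0.0]
ft_force: [0.6, 0.6, -0.4]
finger_gap: 0.579
grasp_force: 43.0
```

servo_tool --pt "0 0 0.05 0 0.4" --pt "0 0 0.05 0 0.4" --pt "0 0 0.05 0 0.4"

```text
clock: 24.15
ee_pos: [0.5112, -0.1093, 0.1175]
eef_rot: [0.251, 3.131, -0.001]
ft_force: [-0.7, -0.1, 5.5]
finger_gap: 0.581
grasp_force: 43.8
```

servo_tool --pt "0 0 0 0 0.58" --pt "0 0 0 0 0.62" --pt "0 0 0 0 0.68" --pt "0 0 0 0 0.76" --pt "0 0 0 0 0.85" --pt "0 0 0 0 1" --pt "0 0 0 0 1" --pt "0 0 -1 0 1" --pt "0 0 -3 0 1" --pt "0 0 -6 0 1" --pt "0 0 -9 0 1" --pt "0 0 -12 0 1" --pt "0 0 -13 0 1" --pt "0 0 -13 0 1" --pt "0 0 -13 0 1" --pt "0 0 -13 0 1"

```text
clock: 25.75
ee_pos: [0.5105, -0.1091, 0.2454]
eef_rot: [-0.251, -3.129, -0.001]
ft_force: [0.3, -0.2, 0.8]
finger_gap: 1.001
grasp_force: 0.0
```

Run:
```python
from h import *
s=monitor.state();p,d=get_image('wrist');cv2.imwrite('pics/w8.png',p)
F=frame(wpts(d,s))*1000;roll(F,-145,105,138,'label@blue');roll(F,0,110,147,'tape@yellow')
```

```text
label@blue 4038 X,z [ 0.3 90.5] r 47.7 Y [-169.1 -119.9] mid -144.5 top 139.2
tape@yellow 4686 X,z [ 0.3 95.5] r 51.7 Y [-24.2  23.3] mid -0.5 top 148.1
```

View pics/w8.png

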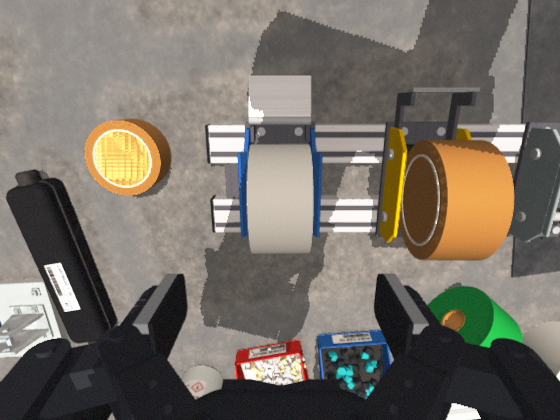

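Both rolls are seated square: label in blue at (280,197), tape in yellow at (458,200). The gripper is clear, so I'm handing in.

```bash
python3 -c "
from bench import arm
print(arm.sign_off())"
```

```text
the job is handed in; nothing more can be done
None
```

The swap is done and handed in at about 26 s: the white label roll is in the blue cradle and the brown tape roll in the yellow one, both measured seated within about 1 mm, and the tools and cartridge were not touched.

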